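# Open the drive dock and hover the drive over its slot

### The job

First swing the clamp lever of the drive dock all the way open, up and over past upright. Then lift the tall aluminium drive (not the short blank) out of the rack, carry it over the router and the other things without disturbing any of them, and finish holding it in the gripper, still and upright, about a centimetre above the dock's slot: squarely lined up with the slot, the same way round as it stood in the rack so that its connector is over the dock's connector, and never touching the dock. Do not insert it or let go; end while holding it there, so that I can check the contacts.

Things in the scene. Friction and masses are not known exactly. Their poses are not given: they have to be found in the camera images.
- lever (a joint): the dock's clamp lever, a steel bar 14 mm wide, 8 mm thick, hinged at the dock's -y end about the dock's x. 0 = shut: level, 7 mm over the dock's top across the slot, towards +y; grows as the free end rises; 1.57 upright; 2.1 rad = fully open at its stop, leaning out past the -y end. Starts at 0 to 0.3, stays where left (about 1 N at the cross-bar, plus its 60 g weight)
- lever_hinge (a point): point on the lever's hinge axis, on the dock's centre line, 66 mm above the table, 56 mm from the dock's centre towards the dock's -y; axes as the dock (rotation about +x opens the lever)
- lever_bar (a point): centre of the lever's cross-bar (T-handle) at its free end, 128 mm from the hinge: a round steel bar 14 mm in diameter and 34 mm long, parallel to the dock's x. With the lever shut it stands 26 mm clear of the dock's +y end, free all round. It can be pinched on its two ends (34 mm apart) from above and turns between the fingers
- dock: drive dock, a black block fixed to the table, 64 (x) by 92 (y) by 55 mm high, a slot in its top, two steel hinge cheeks (to 74 mm high) 56 mm from its centre at the -y end; origin at the centre of its underside. Its +y end, where the shut lever's cross-bar lies, points to the robot's left within 0.3 rad. It may stand left or right of the router
- dock_slot (a point): centre of the slot's mouth, level with the dock's top, 55 mm above the table. The slot is 19 mm wide along the dock's x and 74 mm long along the dock's y, 35 mm deep; axes as the dock, z up
- dock_connector (a point): point in the plane of the slot's mouth straight above the dock's connector, 15 mm from dock_slot towards the dock's +y
- drive: the drive to carry: aluminium, upright in one of the rack's two slots, 15 mm thick (x), 70 wide (y), 100 tall (z), 0.14 to 0.28 kg, white label facing the robot, green circuit board on the back; origin at the centre of its underside, 6 mm above the table at the start. Its y lies along the rack's y, so it goes to the dock with no half turn (at most 0.6 rad)
- drive_connector (a point): the middle of the connector in the drive's underside, 15 mm from the underside's centre towards the drive's +y
- rack: grey rack fixed to the table, 132 mm (x) by 95 mm (y) by 45 mm high, origin at the centre of its underside, its y to the robot's left within 0.3 rad. Two upright slots 18 mm (x) by 73 mm (y), centred 37.5 mm before and behind its centre along its x, floor 6 mm above the table: one holds the drive, the other the blank
- blank: black plastic filler blank, same 15 by 70 mm footprint as the drive but only 60 mm tall, standing in the rack's other slot; origin at the centre of its underside. Leave it alone
- router: black router between dock and rack, 120 mm (x) by 130 mm (y), its top 28 mm above the table, two antennas (10 mm thick) upright 55 mm either side of its middle along its y, reaching 125 mm above the table; loose, origin at the centre of its underside. Leave it alone
- screwdriver: a 160 mm screwdriver lying on the table between the robot and the router. Leave it alone
- plant: small succulent in a terracotta pot, 64 mm wide and 85 mm high, beyond the router; origin at the centre of its underside. Leave it alone

How it is judged:
On the way, in this order (a step that is already met when the one before it is completed fails the run):
1. the clamp lever is swung open past upright (beyond 1.75 rad) (value of joint lever above 1.75 rad), for 0.2 s.
2. the drive is lifted in the fingers, its underside more than 60 mm above the table (height (world z) of drive above 0.06 m and contact force between drive and the fingers above 1 N), for 0.2 s.
At the end, for the whole second after the job is handed in: Lever open beyond 1.75 rad; drive held by the fingers, still, upright within 0.1 rad, underside 3 to 20 mm above the slot mouth, centre within 6 mm and connector within 7 mm of the dock's (horizontally), turned within 0.12 rad of the slot, not touching dock or lever (value of joint lever above 1.75 rad and contact force between drive and the fingers above 1 N and contact force between drive and dock below 0.2 N and z of drive in the frame of dock_slot between 0.003 and 0.02 m and horizontal distance between drive and dock_slot below 0.006 m and horizontal distance between drive_connector and dock_connector below 0.007 m and angle between the y axis of drive and the y axis of dock, either way round below 0.12 rad and angle between drive's own z axis and vertical below 0.1 rad and linear speed of drive below 0.02 m/s); the arm keeps its last pose, push and grip.
It fails at once if the drive touches the dock or its lever (more than 0.5 N) (contact force between drive and dock above 0.5 N).
It fails at once if the blank is moved by more than 15 mm (distance of blank from where it was at the start of the episode above 0.015 m).
It fails at once if the router is moved by more than 15 mm (distance of router from where it was at the start of the episode above 0.015 m).
It fails at once if the screwdriver is moved by more than 15 mm (distance of screwdriver from where it was at the start of the episode above 0.015 m).
It fails at once if the plant is moved by more than 15 mm (distance of plant from where it was at the start of the episode above 0.015 m).
It also fails if it takes over 64 s, if anything falls off the work surface, if the arm or the gripper's body presses on something with over 40 N, if the wrist force passes 120 N, or if a joint passes its speed limit or range.

### The arm

A 7-joint arm with a two-finger parallel gripper is mounted at the origin on the work surface. World frame = base frame: x ahead of the robot, y to its left, z up, the work surface at z = 0. Lengths are in m, angles in rad, forces in N, time in s.
With the tool pointing down it reaches from about 0.4 to 0.875 m from the base axis. Payload 19.3 kg.
Tool frame: the origin (TCP) lies at the very end of the fingers, on their centre line; the grasp point (between the pads) lies 19 mm behind it; z points along the fingers, y is the line along which they close (so a half turn about z gives the same grasp; the last joint's range is limited). The gripper opens to 85 mm and grips with 20 to 120 N. Pads are 22 mm wide; open, the fingers measure 114 mm over their backs; the gripper's body (76 mm by 85 mm) begins 54 mm behind the grasp point. The pads swing forward as they close: fully open they stand 13 mm farther back than shut.
Start: joints at [-1.376, 0.521, -0.036, 1.599, 0.021, 1.021, -0.113], TCP at [0.164, 0.603, 0.194] pointing down, gripper open.
Joint ranges: [-2.91, 2.91], [-0.3, 2.13], [-1.5, 1.42], [0.17, 2.43], [-1.26, 4.41], [0.16, 1.93], [-2.52, 2.52]. Speed limits (rad/s): [1.89, 1.89, 2.39, 2.39, 3.01, 3.01, 3.01].

### API

Orientations are given as [roll, pitch, yaw] about the fixed x, y, z axes, in that order (R = Rz(yaw) Ry(pitch) Rx(roll)).
In Python, from workcell import observe, grab_frame, job_done gives the robot as it stands.
- The arm moves only by the tool move_arm, never from a script. Its argument "plan" is a list that holds one entry, the list of rows, each a list of 7 numbers: the shift along the tool's x, y, z each as a share of 0.02 m, from -1 to 1, then the turn, a rotation vector about the tool's x, y, z each as a share of 6 degrees, from -1 to 1, then the opening, from -1 (shut) to 1 (fully open). A call has exactly 10 rows; each row shifts and turns the commanded pose from where the row before left it, along the tool's axes as they then stand; what a row does not reach is not made up. A row lasts 1/10 s, in which the tool goes at most 50 mm and 8.59 degrees, less where a joint would pass 70% of its speed; a pose out of reach is approached as far as the arm can. A call with a number of a shift or a turn outside -1 to 1 is refused whole. A call with a gripper value outside its range is refused whole. The fingers move at their own pace and stop on an object; "grip_force" is the grip in N (left out, the last holds). Time passes only in rows, so rows that do not move let the fingers close, or fill a call up. It gives the time, the measured TCP pose, the force, the opening and the grip force at its end, in the units of the state.
- observe(): the state, without advancing time (a new reading comes with each control period).
- grab_frame(name): name is "side" or "top" or "wrist"; returns a dict with "color" (420x560x3 uint8, red, green, blue), "intrinsics" (3x3 intrinsics, pixels), "position" and "orientation" of the camera in the world; the wrist camera has in their place "tool_from_camera" (4x4, takes a point from camera to tool coordinates, whose origin is the TCP and whose axes are the flange's). Camera axes: x right, y down, z forward; pixel columns grow to the right and rows downward; lengths in m; the calibration is good to about 2 mm. A picture is of the moment at which its call begins: read the wrist's pose just before it. There is no depth.
- job_done(): hands the job in; it is judged then, once.
The state is a dict: "clock": time; "qpos": joint angles; "qd": joint speeds; "joint_efforts": joint torques, N m; "position": TCP position; "tool_rot": TCP orientation; "force": force on the tool from outside, world axes, zero at the start; "moment": the same for the moment, N m; "grip_width": finger opening in m; "finger_force": force on a finger pad.
Only numpy, scipy, OpenCV 4.12 (cv2) and the standard library are available. Lean on these libraries where they do the work, as an engineer would, in place of code of your own. Each camera call takes 0.05 s, during which the arm holds its last target. There are 200 camera calls.

## Working session

There is one attempt and no reset: what is moved stays moved. The work goes in short steps, Python scripts to look and compute and a tool call to move; the robot and the scene stay as the last step left them, time stands still between calls to the robot, and variables do not carry over. Pictures are saved under pics/ and viewed, at most 10 in all, crops included, and the job is handed in when it is done.

Besides the shell and the picture viewer there is one more tool, called after "Request:" as a command line: name --argument value ..., lists and objects as JSON in quotes. move_arm: Moves the arm, as the interface text tells. Shift numbers are shares of 0.02 m and turn numbers shares of 6 degrees, none past 1 either way. Its arguments: {"type":"object","properties":{"plan":{"type":"array"},"grip_force":{"type":"number"}},"required":["plan"]}

```bash
mkdir -p pics; ls
python3 - <<'E'
from workcell import observe, grab_frame
import cv2,numpy as np
print({k:np.round(v,3).tolist() for k,v in observe().items()})
for n in("top","side"):
    f=grab_frame(n); cv2.imwrite(f"pics/{n}0.png",f["color"][:,:,::-1]); print(n,f["intrinsics"],f["position"],f["orientation"])
f=grab_frame("wrist");print(f["tool_from_camera"],f["intrinsics"])
E
```

```text
pics
{'clock': 0.0, 'qpos': [-1.376, 0.522, -0.036, 1.6, 0.021, 1.021, -0.113], 'qd': [0.001, -0.0, -0.0, 0.001, 0.001, -0.0, -0.0], 'joint_efforts': [0.003, -92.713, 1.981, -36.993, 0.018, 0.009, -0.0], 'position': [0.163, 0.603, 0.194], 'tool_rot': [-3.14, 0.0, 2.877], 'force': [0.18, -0.731, -0.023], 'moment': [0.026, 0.033, -0.019], 'finger_force': 0.0, 'grip_width': 0.085}
top [[439.74313973   0.         273.7518629 ]
 [  0.         439.74313973 209.2603021 ]
 [  0.           0.           1.        ]] [0.3874866  0.00585326 0.99141834] [-2.95539604e+00  1.15717232e-04 -1.54165219e+00]
side [[407.774145     0.         286.61893449]
 [  0.         407.774145   205.42711931]
 [  0.           0.           1.        ]] [0.21394478 0.49151844 0.54829579] [-2.2502523   0.02219583 -2.54841985]
[[ 1.11476389e-03 -9.58714023e-01 -2.84369793e-01  7.32928448e-02]
 [ 9.99999253e-01  9.26024821e-04  7.98151134e-04 -7.12182610e-04]
 [-5.01865197e-04 -2.84370470e-01  9.58714339e-01 -1.80708812e-01]
 [ 0.00000000e+00  0.00000000e+00  0.00000000e+00  1.00000000e+00]] [[290.33410904   0.         279.19162011]
 [  0.         290.33410904 210.23800102]
 [  0.           0.           1.        ]]
```

View pics/top0.png

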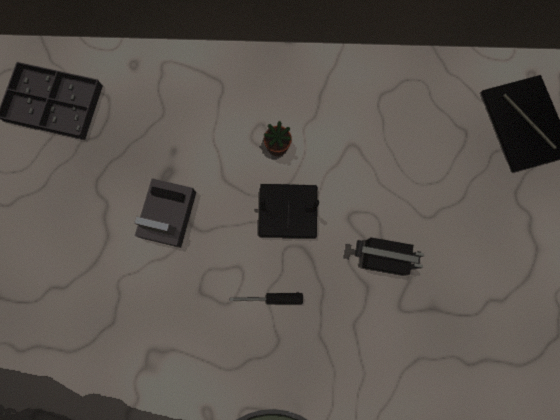

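View pics/side0.png

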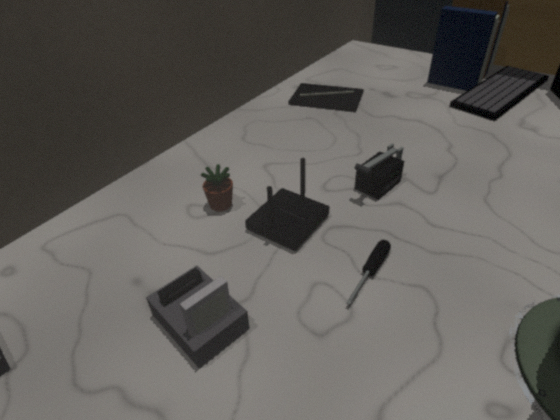

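The top view shows the dock on the right around (387,256), with the cross-bar at about (350,251). The rack is at (165,213) and the drive is in its near slot at (155,225). The router is at (288,211), the screwdriver at (270,298) and the plant at (278,138).

```bash
cat > h.py <<'E'
import numpy as np,cv2
from scipy.spatial.transform import Rotation as Ro
from workcell import observe,grab_frame
def cam(f,st=None):
    if "position" in f: return np.array(f["position"]),Ro.from_euler("xyz",f["orientation"]).as_matrix(),np.array(f["intrinsics"])
    T=np.array(f["tool_from_camera"]); R=Ro.from_euler("xyz",st["tool_rot"]).as_matrix()
    return np.array(st["position"])+R@T[:3,3],R@T[:3,:3],np.array(f["intrinsics"])
def ray(c,uv):
    p,R,K=c; d=R@np.linalg.inv(K)@np.array([uv[0],uv[1],1.]); return p,d/np.linalg.norm(d)
def onz(c,uv,z):
    p,d=ray(c,uv); return p+d*(z-p[2])/d[2]
def proj(c,X):
    p,R,K=c; q=K@(R.T@(np.array(X)-p)); return q[:2]/q[2]
def tri(c1,u1,c2,u2):
    p,d=ray(c1,u1);q,e=ray(c2,u2)
    s=np.linalg.lstsq(np.c_[d,-e],q-p,rcond=None)[0]
    a,b=p+s[0]*d,q+s[1]*e; return (a+b)/2,np.linalg.norm(a-b)
E
python3 - <<'E'
from h import *
f=grab_frame("top");c=cam(f);im=f["color"];g=im.mean(2)
np.savez("top.npz",im=im)
def crop(x,y,w,h,s):
    a=np.clip(im[y:y+h,x:x+w,::-1].astype(float)*2.2,0,255).astype(np.uint8)
    return cv2.resize(a,None,fx=s,fy=s,interpolation=cv2.INTER_CUBIC)
A=crop(125,170,80,80,5);B=crop(335,225,95,60,5);
out=np.zeros((400,880,3),np.uint8);out[:,:400]=A;out[:300,405:880]=B[:300]
cv2.imwrite("pics/c1.png",cv2.resize(out,(800,364)))
def rect(m,z,n):
    m=cv2.morphologyEx(m.astype(np.uint8),cv2.MORPH_OPEN,np.ones((2,2)))
    cs,_=cv2.findContours(m,0,1); k=max(cs,key=cv2.contourArea)
    P=cv2.boxPoints(cv2.minAreaRect(k)); 
    W=np.array([onz(c,p,z) for p in P]); e=W[1]-W[0];e2=W[2]-W[1]
    print(n,P.round(1).tolist(),W.mean(0).round(4),[ (round(np.hypot(*v[:2]),4),round(np.arctan2(v[1],v[0]),3)) for v in(e,e2)])
for t in(60,75,90):
  m=np.zeros(g.shape,bool);m[170:250,125:205]=(g[170:250,125:205]>t+0)
  print(t,np.percentile(g[170:250,125:205],[5,25,50,75,95]))
print(im[212,150],im[225,152],im[200,185],im[195,167],im[255,388],im[245,380],im[265,380],im[180,130])
m=np.zeros(g.shape,bool);s=np.s_[228:282,362:413];m[s]=g[s]<35;rect(m,.055,"dock")
E
```

```text
60 [ 22.65        53.66666667  85.66666667 100.33333333 104.33333333]
75 [ 22.65        53.66666667  85.66666667 100.33333333 104.33333333]
90 [ 22.65        53.66666667  85.66666667 100.33333333 104.33333333]
[61 54 53] [114 113 115] [50 44 44] [27 25 22] [87 86 79] [26 24 24] [19 17 18] [104  95  89]
dock [[361.3999938964844, 268.20001220703125], [364.0, 253.60000610351562], [414.20001220703125, 262.3999938964844], [411.6000061035156, 277.0]] [ 0.4503 -0.2335  0.055 ] [(np.float64(0.0315), np.float64(-0.182)), (np.float64(0.1073), np.float64(-1.717))]
```

View pics/c1.png

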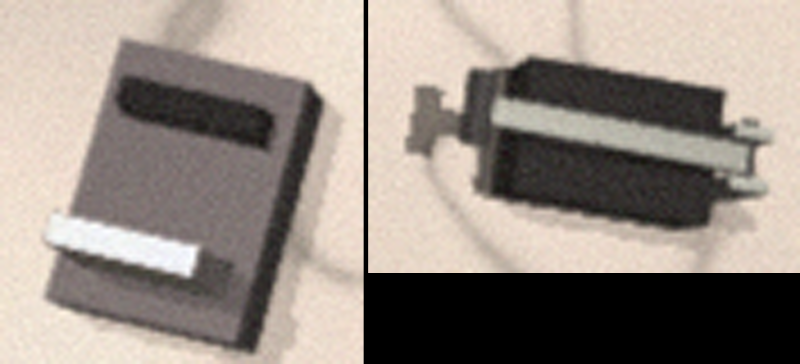

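The crop shows the drive, the empty-looking rack slot and a grey T left of the dock. I'll triangulate the T across both views, since it could be a shadow.

Run:
```python
from h import *
f=grab_frame("top");c=cam(f);s=grab_frame("side");cs=cam(s)
L=lambda x,y:(125+x/4.545,170+y/4.545); D=lambda x,y:(335+(x-368)/4.545,225+y/4.545)
def rep(n,P,z):
    W=np.array([onz(c,p,z) for p in P]);print(n,W.mean(0).round(4))
    for i in range(4):
        v=W[(i+1)%4]-W[i];print("   ",np.hypot(*v[:2]).round(4),np.arctan2(v[1],v[0]).round(3))
rep("rack",[L(122,40),L(308,85),L(237,345),L(47,298)],.045)
rep("blankslot",[L(120,78),L(272,112),L(268,148),L(117,110)],.045)
rep("drive",[L(57,212),L(200,247),L(193,277),L(45,240)],.106)
rep("dock",[D(500,70),D(725,90),D(712,225),D(490,192)],.055)
print("T",tri(c,D(428,120),cs,(358,200)),tri(c,D(497,110),cs,(362,165)))
print("hinge",onz(c,D(745,150),.066), "T z", onz(c,D(428,120),.066),onz(c,D(428,120),0), "Lend",onz(c,D(497,110),.07),"Lright",onz(c,D(748,157),.07))
a=np.clip(s["color"][130:220,330:430,::-1].astype(float)*2.5,0,255).astype(np.uint8)
b=np.clip(s["color"][255:375,135:260,::-1].astype(float)*2,0,255).astype(np.uint8)
o=np.zeros((480,800,3),np.uint8);o[:360,:400]=cv2.resize(a,None,fx=4,fy=4,interpolation=2);o[:384,400:800]=cv2.resize(b,None,fx=3.2,fy=3.2,interpolation=2)
cv2.imwrite("pics/c2.png",o)
```

```text
rack [0.5529 0.2503 0.045 ]
    0.0943 -1.783
    0.13 2.943
    0.0942 1.359
    0.1301 -0.198
blankslot [0.5917 0.2457 0.045 ]
    0.0765 -1.765
    0.0179 3.1
    0.0763 1.351
    0.016 -0.011
drive [0.5171 0.2574 0.106 ]
    0.0669 -1.782
    0.0138 2.986
    0.0691 1.356
    0.0136 -0.321
dock [ 0.4685 -0.2334  0.055 ]
    0.1057 -1.631
    0.0635 3.017
    0.1035 1.453
    0.0574 -0.09
T (array([ 0.48196747, -0.15855486,  0.00362216]), np.float64(0.0003015275062765496)) (array([ 0.48392658, -0.17522207,  0.08256762]), np.float64(0.008408004626832999))
hinge [ 0.46654896 -0.29432772  0.066     ] T z [ 0.47613328 -0.14812264  0.066     ] [ 0.48245548 -0.15910406  0.        ] Lend [ 0.48128959 -0.17927794  0.07      ] Lright [ 0.46303885 -0.29430621  0.07      ]
```

View pics/c2.png

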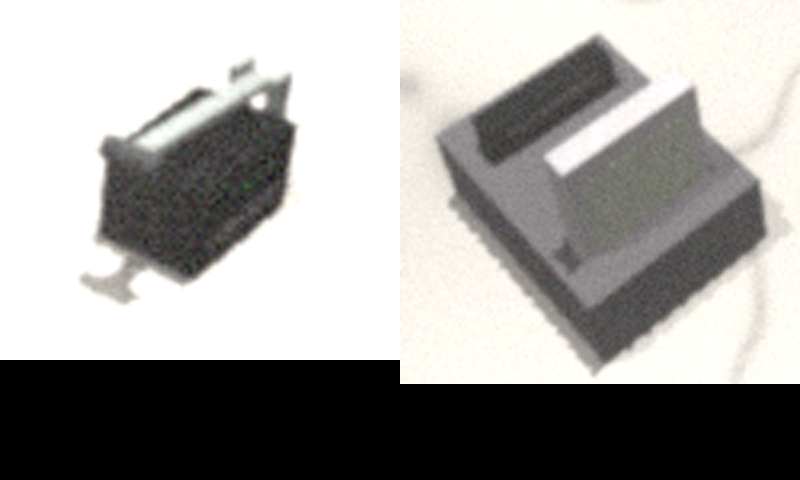

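The T is a shadow on the table (triangulated height about 3 mm). The lever is slightly raised, and its cross-bar is the grey strip at the dock's +y end. I'm moving over the dock now to look with the wrist camera.

Request:
move_arm --plan '[[[0, 0, -0.3, 0, 0, 1, 1], [0, 0, -0.3, 0, 0, 1, 1], [0, 0, -0.3, 0, 0, 1, 1], [0, 0, -0.3, 0, 0, 1, 1], [0, 0, -0.3, 0, 0, 1, 1], [0, 0, -0.3, 0, 0, 1, 1], [0, 0, -0.3, 0, 0, 1, 1], [0, 0, -0.3, 0, 0, 1, 1], [0, 0, -0.3, 0, 0, 1, 1], [0, 0, -0.3, 0, 0, 1, 1]]]'

```text
clock: 1.3
position: [0.1635, 0.6031, 0.2544]
tool_rot: [-3.141, 0.0, 1.825]
force: [0.8, -0.3, 0.3]
grip_width: 0.0855
finger_force: 0.0
```

Request:
move_arm --plan '[[[0, 0, 0, 0, 0, 1, 1], [0, 0, 0, 0, 0, 1, 1], [0, 0, 0, 0, 0, 1, 1], [0, 0, 0, 0, 0, 1, 1], [-0.98, 0.96, 0, 0, 0, 0, 1], [-0.98, 0.96, 0, 0, 0, 0, 1], [-0.98, 0.96, 0, 0, 0, 0, 1], [-0.98, 0.96, 0, 0, 0, 0, 1], [-0.98, 0.96, 0, 0, 0, 0, 1], [-0.98, 0.96, 0, 0, 0, 0, 1]]]'

```text
clock: 2.3
position: [0.2591, 0.4678, 0.2543]
tool_rot: [-3.142, -0.0, 1.411]
force: [0.5, 0.7, -0.9]
grip_width: 0.0859
finger_force: 0.0
```

Request:
move_arm --plan '[[[-0.98, 0.96, 0, 0, 0, 0, 1], [-0.98, 0.96, 0, 0, 0, 0, 1], [-0.98, 0.96, 0, 0, 0, 0, 1], [-0.98, 0.96, 0, 0, 0, 0, 1], [-0.98, 0.96, 0, 0, 0, 0, 1], [-0.98, 0.96, 0, 0, 0, 0, 1], [-0.98, 0.96, 0, 0, 0, 0, 1], [-0.98, 0.96, 0, 0, 0, 0, 1], [-0.98, 0.96, 0, 0, 0, 0, 1], [-0.98, 0.96, 0, 0, 0, 0, 1]]]'

```text
clock: 3.3
position: [0.4174, 0.2437, 0.2543]
tool_rot: [3.142, -0.0, 1.411]
force: [1.2, 1.0, 0.6]
grip_width: 0.0859
finger_force: 0.0
```

Request:
move_arm --plan '[[[-0.98, 0.96, 0, 0, 0, 0, 1], [-0.98, 0.96, 0, 0, 0, 0, 1], [-0.98, 0.21, 0, 0, 0, 0, 1], [-0.98, 0.21, 0, 0, 0, 0, 1], [-0.98, 0.21, 0, 0, 0, 0, 1], [-0.98, 0.21, 0, 0, 0, 0, 1], [-0.98, 0.21, 0, 0, 0, 0, 1], [-0.98, 0.21, 0, 0, 0, 0, 1], [-0.98, 0.21, 0, 0, 0, 0, 1], [-0.98, 0.21, 0, 0, 0, 0, 1]]]'

```text
clock: 4.3
position: [0.4566, 0.0389, 0.2543]
tool_rot: [3.141, -0.0, 1.411]
force: [0.1, -0.5, 1.2]
grip_width: 0.0854
finger_force: 0.0
```

Request:
move_arm --plan '[[[-0.98, 0.21, 0, 0, 0, 0, 1], [-0.98, 0.21, 0, 0, 0, 0, 1], [-0.98, 0.21, 0, 0, 0, 0, 1], [-0.98, 0.21, 0, 0, 0, 0, 1], [-0.98, 0.21, 0, 0, 0, 0, 1], [-0.98, 0.21, 0, 0, 0, 0, 1], [-0.98, 0.21, 0, 0, 0, 0, 1], [-0.98, 0.21, 0, 0, 0, 0, 1], [-0.98, 0.21, 0, 0, 0, 0, 1], [0, 0, 0, 0, 0, 0, 1]]]'

```text
clock: 5.3
position: [0.4656, -0.1428, 0.2543]
tool_rot: [3.141, 0.001, 1.408]
force: [-1.0, 0.7, 0.3]
grip_width: 0.0851
finger_force: 0.0
```

Run:
```python
from h import *
st=observe();f=grab_frame("wrist");np.save("w1.npy",dict(f=f,st=st),allow_pickle=True)
cv2.imwrite("pics/w1.png",np.clip(f["color"][:,:,::-1].astype(float)*2,0,255).astype(np.uint8))
print(st["position"],st["tool_rot"],st["qpos"])
```

```text
[ 0.46564837 -0.14281138  0.25434391] [3.14116211e+00 8.14082745e-04 1.40776117e+00] [-0.37056591  0.27947156  0.68188264  1.90193744 -0.20343482  1.02913644
  0.23486383]
```

View pics/w1.png

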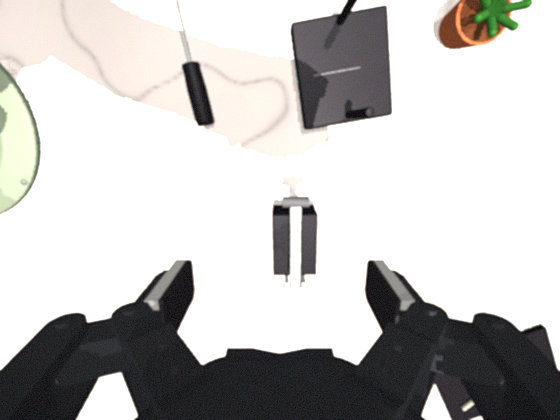

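The dock fills about (273–316, 205–275), with the cross-bar at (296,202) and the lever's white bar running down x≈295. I'll refine these numerically.

Run:
```python
from h import *
d=np.load("w1.npy",allow_pickle=True).item();c=cam(d["f"],d["st"]);g=d["f"]["color"].astype(float).mean(2)
s=g[190:292,262:330]
for r in range(190,292,3): print(r,' '.join('%3d'%v for v in g[r,266:326:2]))
```

```text
190 185 178 176 179 184 187 188 189 189 188 186 154 110 113 119 144 186 190 191 191 191 192 192 192 191 191 190 187 181 176
193 173 175 183 188 189 191 190 190 190 190 189 154 116 111 113 148 187 190 191 191 191 191 191 191 190 189 187 179 174 178
196 178 184 189 190 190 189 186 189 172 149 149 132  93  87  84  86 123 132 132 133 133 146 186 189 187 185 179 172 178 186
199 186 189 190 184 158 132 151 154 119  76  74  74  75  74  75  74  75  71  72  72  70  81 139 167 180 176 170 176 186 189
202 189 190 191 164 104 100 101  99  88  89  91  92  92  93  93  93  93  93  92  92  93  93 112 119 166 172 178 185 189 191
205 190 191 190 135  56  49  49  48  60  79  80  78  79  83  82  83  87  85  79  81  82  79  52  47 141 181 186 188 189 191
208 191 191 181 112  14   9  11  11  12  18  22  27 110 164 165 165 167 145  52  19  20  17  13   8  91 179 189 189 190 191
211 192 186 171  97   9   9  10  14  13  11  11  19 114 168 171 170 169 147  49   8  11  10  14   7  26 134 189 190 191 191
214 190 178 171  96  14  17  19  20  17  19  20  22 114 169 171 170 169 143  51  20  22  26  27  26  25  57 
[... 2415 characters left out ...]
  34  59 119 162 163 162 158 103  39  65 102 104 104 105 104 152 190 190 189 190
277 188 189 188 189 189 188 174 173 181 151  71 140 153 161 163 161 157 106  66 115 186 190 190 191 190 190 191 190 189 189
280 188 189 189 189 188 189 186 188 189 151  69 122 147 160 162 160 155  99  65  85 171 190 190 190 189 190 191 190 189 190
283 189 188 189 188 188 188 189 189 172 130 145 140 120 160 162 160 154 103 136 154 137 179 190 190 189 189 190 190 189 189
286 188 188 188 189 188 189 188 189 166 119 160 149 116 141 143 137 128 104 144 159 128 173 190 189 189 189 190 190 189 190
289 187 188 189 189 188 189 189 189 187 170 159 168 184 186 186 187 187 171 150 164 176 189 190 189 190 189 190 189 190 189
```

Run:
```python
from h import *
d=np.load("w1.npy",allow_pickle=True).item();c=cam(d["f"],d["st"])
P=[(272.3,215.5),(316.8,215.5),(315.7,274),(273.6,274)]
W=np.array([onz(c,p,.055) for p in P]);print(W.round(4).tolist(),W.mean(0))
for i in range(4):
    v=W[(i+1)%4]-W[i];print(np.hypot(*v[:2]).round(4),np.arctan2(v[1],v[0]).round(3))
for z in (.066,.08,.09,.10,.11):
    a,b=onz(c,(282.3,202),z),onz(c,(309.8,202),z);print(z,((a+b)/2).round(4),np.linalg.norm(a-b).round(4))
ctr=W.mean(0); yd=(W[0]+W[1]-W[2]-W[3])[:2];yd/=np.linalg.norm(yd);print("yaw",np.arctan2(yd[1],yd[0])-np.pi/2)
h=np.r_[ctr[:2]-.056*yd,.066]
p,dd=ray(c,(296,202))
for th in np.arange(0,.35,.05):
    X=h+.128*np.r_[yd*np.cos(th),np.sin(th)]; print(round(th,2),X.round(4),proj(c,X).round(1))
# top cam check
t=cam(grab_frame("top"))
for p in W: print((proj(t,p)).round(1))
```

```text
[[0.4476, -0.1891, 0.055], [0.5079, -0.1989, 0.055], [0.4951, -0.2877, 0.055], [0.4344, -0.2778, 0.055]] [ 0.47125557 -0.23836643  0.055     ]
0.0611 -0.162
0.0897 -1.714
0.0615 2.98
0.0897 1.423
0.066 [ 0.4824 -0.1724  0.066 ] 0.0362
0.08 [ 0.4821 -0.1685  0.08  ] 0.0348
0.09 [ 0.482  -0.1658  0.09  ] 0.0338
0.1 [ 0.4818 -0.1631  0.1   ] 0.0328
0.11 [ 0.4817 -0.1603  0.11  ] 0.0318
yaw -0.1452075054235289
0.0 [ 0.4817 -0.1671  0.066 ] [294.9 198.3]
0.05 [ 0.4817 -0.1673  0.0724] [295.2 199.6]
0.1 [ 0.4816 -0.1678  0.0788] [295.5 201.2]
0.15 [ 0.4815 -0.1685  0.0851] [295.7 203.2]
0.2 [ 0.4813 -0.1696  0.0914] [296.  205.4]
0.25 [ 0.4811 -0.1711  0.0977] [296.3 207.9]
0.3 [ 0.4808 -0.1728  0.1038] [296.6 210.7]
[366.7 265.9]
[371.1 237.7]
[412.7 244.9]
[408.9 273.5]
```

Request:
move_arm --plan '[[[-0.56, 0.5, 0.97, 0, 0, 0, 1], [-0.56, 0.5, 0.97, 0, 0, 0, 1], [0, 0, 0.97, 0, 0, 0, 1], [0, 0, 0.97, 0, 0, 0, 1], [0, 0, 0.97, 0, 0, 0, 1], [0, 0, 0.97, 0, 0, 0, 1], [0, 0, 0.97, 0, 0, 0, 1], [0, 0, 0.97, 0, 0, 0, 1], [0, 0, 0.97, 0, 0, 0, 1], [0, 0, 0.97, 0, 0, 0, 1]]]'

```text
clock: 6.4
position: [0.4823, -0.1646, 0.0594]
tool_rot: [-3.142, -0.0, 1.412]
force: [0.5, 0.3, 0.1]
grip_width: 0.0854
finger_force: 0.0
```

Run:
```python
from h import *
st=observe();f=grab_frame("wrist");print(st["position"],st["force"])
a=f["color"][150:420,140:420,::-1];cv2.imwrite("pics/w2.png",cv2.resize(np.clip(a.astype(float)*2,0,255).astype(np.uint8),None,fx=2,fy=2))
c=cam(f,st);print(proj(c,[.4816,-.168,.082])-[140,150])
```

```text
[ 0.48227974 -0.16457488  0.05943476] [0.51361478 0.30483462 0.14525541]
[140.42264954 105.99375676]
```

View pics/w2.png

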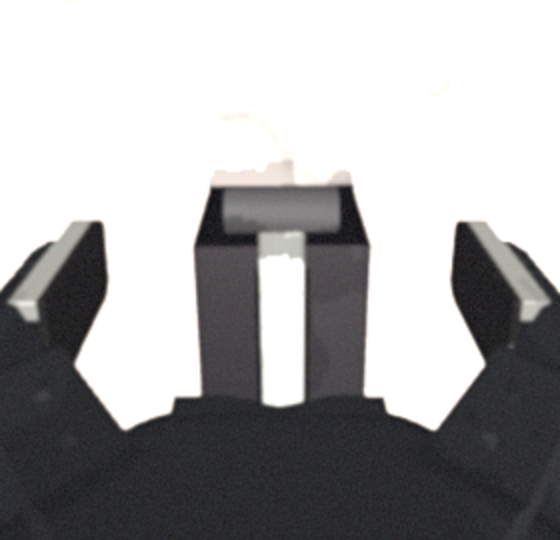

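The bar sits centred between the pads at crop (281,210), against a prediction of (281,212). I'm closing on it.

Request:
move_arm --plan '[[[-0.15, 0, 0, 0, 0, 0, -1], [0, 0, 0, 0, 0, 0, -1], [0, 0, 0, 0, 0, 0, -1], [0, 0, 0, 0, 0, 0, -1], [0, 0, 0, 0, 0, 0, -1], [0, 0, 0, 0, 0, 0, -1], [0, 0, 0, 0, 0, 0, -1], [0, 0, 0, 0, 0, 0, -1], [0, 0, 0, 0, 0, 0, -1], [0, 0, 0, 0, 0, 0, -1]]]' --grip_force 40

```text
clock: 7.45
position: [0.4816, -0.1688, 0.0602]
tool_rot: [-3.142, 0.0, 1.411]
force: [-0.4, -0.5, -0.3]
grip_width: 0.0002
finger_force: 0.0
```

Run:
```python
import numpy as np
# arc displacement in (tool x ~ dock +y, tool z down), from th0 to 2.1, radius .128
th=np.linspace(.13,2.13,21)
y=.128*np.cos(th);z=.128*np.sin(th)
print(np.c_[np.diff(y)/.02,-np.diff(z)/.02].round(2).tolist())
```

```text
[[-0.11, -0.63], [-0.18, -0.61], [-0.24, -0.59], [-0.3, -0.57], [-0.35, -0.54], [-0.4, -0.5], [-0.45, -0.45], [-0.49, -0.41], [-0.53, -0.36], [-0.56, -0.3], [-0.59, -0.24], [-0.61, -0.18], [-0.63, -0.12], [-0.64, -0.06], [-0.64, 0.01], [-0.64, 0.07], [-0.63, 0.13], [-0.61, 0.19], [-0.59, 0.25], [-0.56, 0.31]]
```

The fingers shut completely, so they missed the bar. I'm looking again.

Run:
```python
from h import *
st=observe();f=grab_frame("wrist");s=grab_frame("side");print(st["position"],st["force"])
m=lambda a:np.clip(a[:,:,::-1].astype(float)*2.2,0,255).astype(np.uint8)
o=np.zeros((400,800,3),np.uint8);o[:,:400]=cv2.resize(m(f["color"][180:340,200:360]),(400,400),interpolation=2);o[:,400:]=cv2.resize(m(s["color"][120:220,330:430]),(400,400),interpolation=2)
cv2.imwrite("pics/w3.png",o)
c=cam(f,st);print(proj(c,st["position"]))
```

```text
[ 0.48156855 -0.16877576  0.06018378] [-0.39413215 -0.4838603  -0.25972172]
[280.50967633 236.49386933]
```

View pics/w3.png

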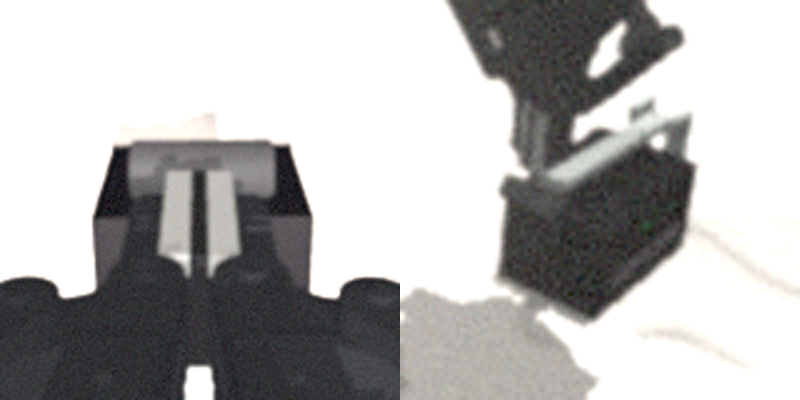

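Run:
```python
from h import *
s=grab_frame("side");c=cam(s);st=observe();w=cam(grab_frame("wrist"),st)
q=lambda u:((u-[330,120])*4).round(0)
v=lambda u:((u-[200,180])*2.5).round(0)
for z in(.05,.06,.066,.07,.075,.08,.085,.09,.1):print(z,"side",q(proj(c,[.4816,-.168,z])),"wr",v(proj(w,[.4816,-.168,z])), "bar ends wr",v(proj(w,[.4816-.017,-.1655,z])),v(proj(w,[.4816+.017,-.1705,z])))
# lever line in side crop
hinge=np.array([.4628,-.2935,.066]);yd=np.array([.147,.989,0])
for th in(0,.05,.1,.15,.2):
  print(th,[q(proj(c,hinge+np.r_[yd[:2]*np.cos(th),np.sin(th)]*r+np.r_[0,0,.004])) .tolist() for r in(0,.06,.12,.128)])
g=s["color"].mean(2)
for r in range(152,180,1):print(r,' '.join('%3d'%x for x in g[r,348:384]))
```

```text
0.05 side [128. 241.] wr [201. 125.] bar ends wr [139. 126.] [262. 124.]
0.06 side [130. 225.] wr [201. 138.] bar ends wr [136. 139.] [265. 137.]
0.066 side [131. 216.] wr [201. 147.] bar ends wr [135. 148.] [267. 146.]
0.07 side [132. 209.] wr [201. 153.] bar ends wr [133. 153.] [269. 152.]
0.075 side [133. 201.] wr [201. 161.] bar ends wr [132. 161.] [271. 160.]
0.08 side [134. 193.] wr [201. 169.] bar ends wr [130. 170.] [273. 168.]
0.085 side [135. 185.] wr [201. 177.] bar ends wr [128. 178.] [275. 177.]
0.09 side [136. 177.] wr [201. 187.] bar ends wr [126. 188.] [277. 186.]
0.1 side [138. 160.] wr [201. 207.] bar ends wr [121. 208.] [282. 206.]
0 [[261.0, 112.0], [203.0, 156.0], [140.0, 204.0], [131.0, 210.0]]
0.05 [[261.0, 112.0], [204.0, 151.0], [141.0, 194.0], [132.0, 200.0]]
0.1 [[261.0, 112.0], [204.0, 146.0], [143.0, 184.0], [134.0, 189.0]]
0.15 [[261.0, 112.0], [206.0, 141.0], [145.0, 173.0], [136.0, 178.0]]
0.2 [[261.0, 112.0], [207.0, 136.0], [147.0, 163.0], [139.0, 167.0]]
152 138 140 136 138 138 136 140 137 134 109  69  46  49  52  34  44  54  53  43  34  26  24  33 
[... 3347 characters left out ...]
  31  29  32  30  32  26  30  27  27  32  27  34  26  28  25  20  26  31  28  23  26  23  28  26  28  26  27
176 132 131 131 131 134 136 125  91  48  29  29  33  27  30  26  28  24  28  23  27  30  21  22  28  27  26  29  23  25  27  25  26  24  28  28  22
177 127 129 128 131 131 129 122  82  46  29  31  26  23  29  28  30  28  27  23  29  31  24  22  27  23  28  26  25  23  28  24  28  32  32  28  25
178 134 132 129 128 127 126 116  76  39  30  30  31  18  26  30  27  28  25  29  20  29  25  27  26  23  25  29  24  25  24  28  26  27  20  21  28
179 138 136 136 133 133 130 117  79  38  32  26  26  26  29  23  32  25  29  26  25  23  30  23  27  29  22  25  18  26  24  21  28  26  23  27  23
```

Both views put the real fingertips above the bar, 20–30 mm behind the reported TCP. The bar itself is at z≈0.084. I'll open, go 22 mm lower and close again.

Request:
move_arm --plan '[[[0, 0, 0, 0, 0, 0, 1], [0, 0, 0, 0, 0, 0, 1], [0, 0, 0, 0, 0, 0, 1], [0, 0, 0, 0, 0, 0, 1], [0, 0, 0, 0, 0, 0, 1], [0, 0, 0, 0, 0, 0, 1], [0, 0, 0, 0, 0, 0, 1], [0.1, 0, 0.35, 0, 0, 0, 1], [0, 0, 0.4, 0, 0, 0, 1], [0, 0, 0.35, 0, 0, 0, 1]]]'

```text
clock: 8.65
position: [0.4817, -0.1666, 0.0373]
tool_rot: [-3.141, -0.0, 1.411]
force: [0.9, -0.1, -0.0]
grip_width: 0.0853
finger_force: 0.0
```

Request:
move_arm --plan '[[[0, 0, 0, 0, 0, 0, -1], [0, 0, 0, 0, 0, 0, -1], [0, 0, 0, 0, 0, 0, -1], [0, 0, 0, 0, 0, 0, -1], [0, 0, 0, 0, 0, 0, -1], [0, 0, 0, 0, 0, 0, -1], [0, 0, 0, 0, 0, 0, -1], [0, 0, 0, 0, 0, 0, -1], [0, 0, 0, 0, 0, 0, -1], [0, 0, 0, 0, 0, 0, -1]]]' --grip_force 40

```text
clock: 9.65
position: [0.4824, -0.1669, 0.0384]
tool_rot: [3.141, 0.0, 1.411]
force: [5.6, -0.2, 0.7]
grip_width: 0.0325
finger_force: 41.7
```

Gripped: the opening is 32.5 mm on the 34 mm bar. Now I'll swing the lever along its arc.

Request:
move_arm --plan '[[[-0.11, 0.05, -0.63, 0, 0, 0, -1], [-0.18, 0, -0.61, 0, 0, 0, -1], [-0.24, 0, -0.59, 0, 0, 0, -1], [-0.3, 0, -0.57, 0, 0, 0, -1], [-0.35, 0, -0.54, 0, 0, 0, -1], [-0.4, 0, -0.5, 0, 0, 0, -1], [-0.45, 0, -0.45, 0, 0, 0, -1], [-0.49, 0, -0.41, 0, 0, 0, -1], [-0.53, 0, -0.36, 0, 0, 0, -1], [-0.56, 0, -0.3, 0, 0, 0, -1]]]'

```text
clock: 10.65
position: [0.4715, -0.239, 0.1381]
tool_rot: [3.141, -0.0, 1.411]
force: [4.9, 2.2, -0.0]
grip_width: 0.0316
finger_force: 39.5
```

Request:
move_arm --plan '[[[-0.59, 0, -0.24, 0, 0, 0, -1], [-0.61, 0, -0.18, 0, 0, 0, -1], [-0.63, 0, -0.12, 0, 0, 0, -1], [-0.64, 0, -0.06, 0, 0, 0, -1], [-0.64, 0, 0.01, 0, 0, 0, -1], [-0.64, 0, 0.07, 0, 0, 0, -1], [-0.63, 0, 0.13, 0, 0, 0, -1], [-0.61, 0, 0.19, 0, 0, 0, -1], [-0.59, 0, 0.25, 0, 0, 0, -1], [0, 0, 0, 0, 0, 0, -1]]]'

```text
clock: 11.65
position: [0.4524, -0.35, 0.1356]
tool_rot: [-3.14, 0.0, 1.409]
force: [-0.2, 0.5, -1.0]
grip_width: 0.0001
finger_force: 0.0
```

Run:
```python
from h import *
st=observe();f=grab_frame("wrist");s=grab_frame("side");print(st["position"],st["force"],st["qpos"].round(2))
m=lambda a:np.clip(a[:,:,::-1].astype(float)*2.2,0,255).astype(np.uint8)
o=np.zeros((400,800,3),np.uint8);o[:,:400]=cv2.resize(m(f["color"][140:360,170:390]),(400,400),interpolation=2);o[:,400:]=cv2.resize(m(s["color"][90:210,330:450]),(400,400),interpolation=2)
cv2.imwrite("pics/w4.png",o)
```

```text
[ 0.45244146 -0.34996347  0.13555049] [-0.18791407  0.45344124 -0.97314684] [ 0.17  0.58  0.56  1.82 -0.39  0.86  0.75]
```

View pics/w4.png

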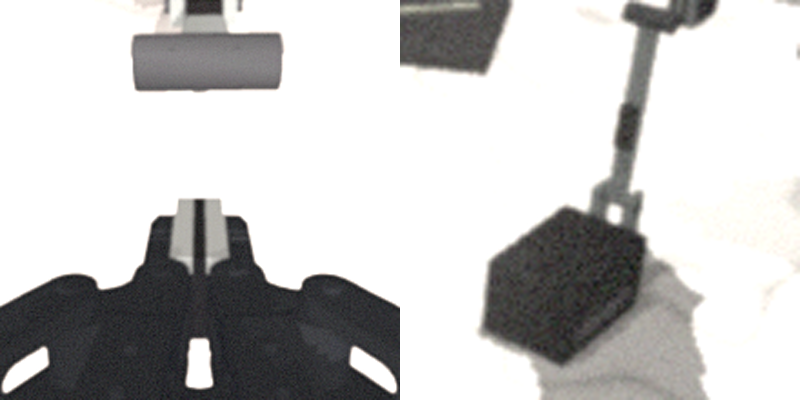

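The lever slipped out of the grip and now stands about upright, with the bar at y≈−0.297, z≈0.194. I'll go over it and push it on with shut fingers from the +y side.

Request:
move_arm --plan '[[[0, 0, -1, 0, 0, 0, -1], [0, 0, -1, 0, 0, 0, -1], [0, 0, -1, 0, 0, 0, -1], [0, 0, -1, 0, 0, 0, -1], [0, 0, -1, 0, 0, 0, -1], [0, 0, -0.5, 0, 0, 0, -1], [1, 0, 0, 0, 0, 0, -1], [1, 0, 0, 0, 0, 0, -1], [1, 0, 0, 0, 0, 0, -1], [1, 0, 0, 0, 0, 0, -1]]]'

```text
clock: 12.75
position: [0.4664, -0.2681, 0.246]
tool_rot: [-3.141, -0.0, 1.411]
force: [-0.0, 0.3, -0.8]
grip_width: -0.0003
finger_force: 0.0
```

Request:
move_arm --plan '[[[0.7, 0, 0, 0, 0, 0, -1], [0, 0, 1, 0, 0, 0, -1], [0, 0, 1, 0, 0, 0, -1], [0, 0, 1, 0, 0, 0, -1], [0, 0, 1, 0, 0, 0, -1], [0, 0, 1, 0, 0, 0, -1], [0, 0, 0, 0, 0, 0, -1], [-0.6, 0, 0, 0, 0, 0, -1], [-0.6, 0, 0, 0, 0, 0, -1], [-0.6, 0, 0, 0, 0, 0, -1]]]'

```text
clock: 13.75
position: [0.463, -0.2927, 0.1473]
tool_rot: [3.14, 0.0, 1.41]
force: [0.2, 1.6, 0.2]
grip_width: -0.0003
finger_force: 0.6
```

Request:
move_arm --plan '[[[-0.6, 0, 0, 0, 0, 0, -1], [-0.6, 0, 0, 0, 0, 0, -1], [-0.4, 0, 0, 0, 0, 0, -1], [-0.4, 0, 0, 0, 0, 0, -1], [-0.3, 0, 0, 0, 0, 0, -1], [0, 0, 0, 0, 0, 0, -1], [0, 0, 0, 0, 0, 0, -1], [0, 0, 0, 0, 0, 0, -1], [0, 0, 0, 0, 0, 0, -1], [0, 0, 0, 0, 0, 0, -1]]]'

```text
clock: 14.75
position: [0.4556, -0.3363, 0.1464]
tool_rot: [3.142, 0.0, 1.411]
force: [0.6, 1.0, -0.0]
grip_width: -0.0004
finger_force: 0.0
```

Request:
move_arm --plan '[[[-0.2, 0, 0, 0, 0, 0, -1], [0, 0, 0, 0, 0, 0, -1], [-0.2, 0, 0, 0, 0, 0, -1], [0, 0, 0, 0, 0, 0, -1], [0, 0, 0, 0, 0, 0, -1], [0, 0, 0, 0, 0, 0, -1], [0, 0, 0, 0, 0, 0, -1], [0, 0, 0, 0, 0, 0, -1], [0, 0, 0, 0, 0, 0, -1], [0, 0, 0, 0, 0, 0, -1]]]'

```text
clock: 15.75
position: [0.4543, -0.3445, 0.1464]
tool_rot: [3.142, 0.0, 1.411]
force: [0.0, 0.9, 0.7]
grip_width: 0.0001
finger_force: 0.0
```

Run:
```python
from h import *
st=observe();f=grab_frame("wrist");s=grab_frame("side");t=grab_frame("top");print(st["position"],st["force"])
m=lambda a:np.clip(a[:,:,::-1].astype(float)*2.2,0,255).astype(np.uint8)
R=lambda a:cv2.resize(m(a),(266,266),interpolation=2)
cv2.imwrite("pics/w5.png",np.hstack([R(f["color"][140:360,170:390]),R(s["color"][90:210,330:450]),R(t["color"][200:300,360:460])]))
c=cam(s);ct=cam(t);h=np.array([.4628,-.2935,.066]);yd=np.array([.147,.989])
for th in(1.4,1.6,1.75,1.9,2.1):
  X=h+.128*np.r_[yd*np.cos(th),np.sin(th)];print(th,((proj(c,X)-[330,90])*2.217).round(),((proj(ct,X)-[360,200])*2.66).round(),X.round(3))
```

```text
[ 0.45426914 -0.34445316  0.14641486] [0.02156175 0.85191248 0.69841119]
1.4 [152.  22.] [181. 140.] [ 0.466 -0.272  0.192]
1.6 [166.  11.] [219. 146.] [ 0.462 -0.297  0.194]
1.75 [176.   6.] [246. 152.] [ 0.459 -0.316  0.192]
1.9 [185.   5.] [270. 157.] [ 0.457 -0.334  0.187]
2.1 [195.   8.] [297. 164.] [ 0.453 -0.357  0.176]
```

View pics/w5.png

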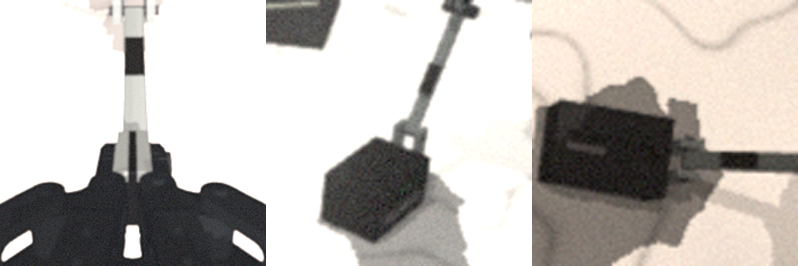

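In the side crop the bar is at (196,5), which matches the 2.1 rad prediction of (195,8), so the lever is fully open. I'm rising to re-measure the clear dock, then going to the rack.

Request:
move_arm --plan '[[[0.1, 0, -1, 0, 0, 0, -1], [0, 0, -1, 0, 0, 0, -1], [0, 0, -1, 0, 0, 0, -1], [0, 0, -1, 0, 0, 0, -1], [0, 0, -1, 0, 0, 0, -1], [0, 0, -1, 0, 0, 0, -1], [1, 0, 0, 0, 0, 0, -1], [1, 0, 0, 0, 0, 0, -1], [1, 0, 0, 0, 0, 0, -1], [0, 0, 0, 0, 0, 0, -1]]]'

```text
clock: 16.9
position: [0.4649, -0.2808, 0.2664]
tool_rot: [3.142, -0.001, 1.414]
force: [-0.2, -0.2, 0.8]
grip_width: 0.0001
finger_force: 0.0
```

```bash
cat > dock.py <<'E'
from h import *
def edges(g,c,pred,z,pol=1,n=15,half=12,lo=.15,hi=.85):
    """subpixel edges along predicted polygon sides (world pts at z); pol=+1 gradient brighter outside. returns refit world corners"""
    P=[proj(c,p) for p in pred]; L=[]
    ctr=np.mean(P,0)
    for i in range(4):
        a,b=P[i],P[(i+1)%4]; nrm=np.array([(b-a)[1],-(b-a)[0]]);nrm/=np.linalg.norm(nrm)
        if nrm@(ctr-a)>0:nrm=-nrm
        pts=[]
        for t in np.linspace(lo,hi,n):
            q=a+t*(b-a);s=np.arange(-half,half+.01,.25)
            xy=(q+s[:,None]*nrm).astype(np.float32)
            v=cv2.remap(g,xy[None,:,0],xy[None,:,1],cv2.INTER_LINEAR)[0]
            v=np.convolve(v,np.ones(5)/5,'valid');d=pol*np.diff(v);k=d.argmax()
            pts.append(q+s[k+2]*nrm+.125*nrm)
        W=np.array([onz(c,p,z)[:2] for p in pts])
        for _ in range(3):
            m=W.mean(0);u=np.linalg.svd(W-m)[2];r=abs((W-m)@u[1]);W=W[r<=max(np.median(r)*2.5,3e-4)]
        L.append((m,u[0],r.max()))
    C=[]
    for i in range(4):
        (m,u,_),(m2,u2,_)=L[i-1],L[i]
        s=np.linalg.solve(np.c_[u,-u2],m2-m);C.append(m+s[0]*u)
    return np.array(C),[l[2] for l in L]
def report(C,n):
    e=[np.linalg.norm(C[(i+1)%4]-C[i]).round(4) for i in range(4)]
    a=[(np.arctan2(*(C[(i+1)%4]-C[i])[::-1])%np.pi).round(3) for i in range(4)]
    print(n,C.mean(0).round(4),e,a)
def box(cx,cy,yaw,sx,sy,z):
    R=np.array([[np.cos(yaw),-np.sin(yaw)],[np.sin(yaw),np.cos(yaw)]])
    return [np.r_[R@[a*sx/2,b*sy/2]+[cx,cy],z] for a,b in((-1,1),(1,1),(1,-1),(-1,-1))]
E
python3 - <<'E'
from dock import *
st=observe();f=grab_frame("wrist");np.save("w2.npy",dict(f=f,st=st),allow_pickle=True)
c=cam(f,st);g=f["color"].astype(np.float32).mean(2);t=grab_frame("top");ct=cam(t);gt=t["color"].astype(np.float32).mean(2)
print(st["position"],[proj(c,p).round().tolist() for p in box(.4713,-.2384,-.15,.064,.092,.055)])
for h in (4,8):
  C,r=edges(g,c,box(.4713,-.2384,-.15,.064,.092,.055),.055,half=h);report(C,"dock w");print(r)
  C,r=edges(g,c,box(.4713,-.2384,-.15,.019,.074,.055),.055,half=min(h,4));report(C,"slot w +");print(r)
C,r=edges(gt,ct,box(.4713,-.2384,-.15,.064,.092,.055),.055,half=5);report(C,"dock top");print(r)
a=[proj(c,p) for p in box(.4713,-.2384,-.15,.064,.092,.055)];a=np.array(a)
x0,y0=a.min(0).astype(int)-12;x1,y1=a.max(0).astype(int)+12
cv2.imwrite("pics/w6.png",cv2.resize(np.clip(f["color"][y0:y1,x0:x1,::-1].astype(float)*3,0,255).astype(np.uint8),None,fx=5,fy=5,interpolation=2));print(x0,y0,x1,y1)
E
```

```text
[ 0.46489297 -0.28083246  0.26637036] [[255.0, 111.0], [305.0, 110.0], [303.0, 181.0], [257.0, 182.0]]
dock w [ 0.4707 -0.2382] [np.float64(0.0633), np.float64(0.0906), np.float64(0.0617), np.float64(0.0916)] [np.float64(2.983), np.float64(1.413), np.float64(3.0), np.float64(1.431)]
[np.float64(0.0002155407286663363), np.float64(0.0001017538810508), np.float64(0.0007901974316671224), np.float64(0.000390066913616847)]
slot w + [ 0.4703 -0.2374] [np.float64(0.0162), np.float64(0.0747), np.float64(0.0246), np.float64(0.0751)] [np.float64(2.946), np.float64(1.514), np.float64(2.992), np.float64(1.401)]
[np.float64(0.0008481147197211055), np.float64(0.001057692834686132), np.float64(8.397121712188719e-17), np.float64(0.0009906481394370236)]
dock w [ 0.4707 -0.2382] [np.float64(0.0633), np.float64(0.0906), np.float64(0.0617), np.float64(0.0916)] [np.float64(2.983), np.float64(1.413), np.float64(3.0), np.float64(1.431)]
[np.float64(0.0002155407286663363), np.float64(0.0001017538810508), np.float64(0.0007901974316671224), np.float64(0.000390066913616847)]
slot w + [ 0.4703 -0.2374] [np.float64(0.0162), np.float64(0.0747), np.float64(0.0246), np.float64(0.0751)] [np.float64(2.946), np.float64(1.514), np.float64(2.992), np.float64(1.401)]
[np.float64(0.0008481147197211055), np.float64(0.001057692834686132), np.float64(8.397121712188719e-17), np.float64(0.0009906481394370236)]
dock top [ 0.4695 -0.2352] [np.float64(0.0685), np.float64(0.1024), np.float64(0.0688), np.float64(0.1071)] [np.float64(2.993), np.float64(1.417), np.float64(3.063), np.float64(1.416)]
[np.float64(9.620473781316266e-17), np.float64(0.0003966104595314114), np.float64(0.004734982947253115), np.float64(0.0003604550604194688)]
242 98 316 193
```

Dock centre is (0.4707, −0.2382) with yaw −0.150, consistent over two views. Next is the rack.

Request:
move_arm --plan '[[[1, -0.06, 0, 0, 0, 0.45, 1], [1, -0.06, 0, 0, 0, 0, 1], [1, -0.06, 0, 0, 0, 0, 1], [1, -0.06, 0, 0, 0, 0, 1], [1, -0.06, 0, 0, 0, 0, 1], [1, -0.06, 0, 0, 0, 0, 1], [1, -0.06, 0, 0, 0, 0, 1], [1, -0.06, 0, 0, 0, 0, 1], [1, -0.06, 0, 0, 0, 0, 1], [1, -0.06, 0, 0, 0, 0, 1]]]'

```text
clock: 18.0
position: [0.4927, -0.0852, 0.2665]
tool_rot: [3.141, 0.0, 1.362]
force: [0.4, -0.2, -0.4]
grip_width: 0.0854
finger_force: 0.0
```

Request:
move_arm --plan '[[[1, -0.06, 0, 0, 0, 0, 1], [1, -0.06, 0, 0, 0, 0, 1], [1, -0.06, 0, 0, 0, 0, 1], [1, -0.06, 0, 0, 0, 0, 1], [1, -0.06, 0, 0, 0, 0, 1], [1, -0.06, 0, 0, 0, 0, 1], [1, -0.06, 0, 0, 0, 0, 1], [1, -0.06, 0, 0, 0, 0, 1], [1, -0.06, 0, 0, 0, 0, 1], [1, -0.06, 0, 0, 0, 0, 1]]]'

```text
clock: 19.0
position: [0.5225, 0.113, 0.2664]
tool_rot: [3.141, 0.0, 1.362]
force: [0.1, -1.0, -0.5]
grip_width: 0.0858
finger_force: 0.0
```

Request:
move_arm --plan '[[[1, -0.06, 0, 0, 0, 0, 1], [1, -0.06, 0, 0, 0, 0, 1], [1, -0.06, 0, 0, 0, 0, 1], [1, -0.06, 0, 0, 0, 0, 1], [0, 0, 0, 0, 0, 0, 1], [0, 0, 0, 0, 0, 0, 1], [0, 0, 0, 0, 0, 0, 1], [0, 0, 0, 0, 0, 0, 1], [0, 0, 0, 0, 0, 0, 1], [0, 0, 0, 0, 0, 0, 1]]]'

```text
clock: 20.0
position: [0.5338, 0.1923, 0.2665]
tool_rot: [3.141, -0.0, 1.363]
force: [0.3, -0.1, -0.2]
grip_width: 0.085
finger_force: 0.0
```

Run:
```python
from dock import *
st=observe();f=grab_frame("wrist");np.save("w3.npy",dict(f=f,st=st),allow_pickle=True)
c=cam(f,st);g=f["color"].astype(np.float32).mean(2)
print(st["position"],st["tool_rot"])
b=box(.5168,.2577,-.207,.015,.070,.106);print([proj(c,p).round().tolist() for p in b])
for h in(5,8):
  C,r=edges(g,c,b,.106,pol=-1,half=h);report(C,"drive");print(r)
C,r=edges(g,c,box(.553,.2503,-.207,.132,.095,.045),.045,half=6,lo=.1,hi=.6);report(C,"rack");print(r)
C,r=edges(g,c,box(.5901,.2426,-.207,.018,.073,.045),.045,half=4);report(C,"blank slot");print(r)
```

```text
[0.53380583 0.19225245 0.26649124] [ 3.14149854e+00 -7.93720123e-05  1.36311002e+00]
[[246.0, 102.0], [260.0, 102.0], [261.0, 165.0], [248.0, 165.0]]
drive [0.5178 0.2603] [np.float64(0.0155), np.float64(0.0694), np.float64(0.0142), np.float64(0.0694)] [np.float64(2.935), np.float64(1.351), np.float64(2.935), np.float64(1.37)]
[np.float64(3.652734233769495e-17), np.float64(0.00018783781644138734), np.float64(3.5454091586727205e-17), np.float64(0.00037602747594019255)]
drive [0.5178 0.2603] [np.float64(0.0155), np.float64(0.0694), np.float64(0.0142), np.float64(0.0694)] [np.float64(2.935), np.float64(1.351), np.float64(2.935), np.float64(1.37)]
[np.float64(3.652734233769495e-17), np.float64(0.00018783781644138734), np.float64(3.5454091586727205e-17), np.float64(0.00037602747594019255)]
rack [0.5545 0.2532] [np.float64(0.1318), np.float64(0.0957), np.float64(0.1314), np.float64(0.0921)] [np.float64(2.936), np.float64(1.361), np.float64(2.909), np.float64(1.366)]
[np.float64(0.0002276762567172329), np.float64(0.00038924876372686346), np.float64(0.0015139264601778553), np.float64(0.00029242198391308047)]
blank slot [0.5916 0.245 ] [np.float64(0.0191), np.float64(0.0745), np.float64(0.0187), np.float64(0.0721)] [np.float64(2.952), np.float64(1.356), np.float64(2.827), np.float64(1.362)]
[np.float64(0.00020116516543139208), np.float64(0.0006832631824275059), np.float64(0.0003139778569395985), np.float64(0.000623002837606718)]
```

The drive is at (0.5178, 0.2603), yaw −0.21, size 15×69 mm, and it agrees with the rack geometry. I'm grasping it.

Request:
move_arm --plan '[[[0.79, -0.37, 0, 0, 0, 0, 1], [0.79, -0.37, 0, 0, 0, 0, 1], [0.79, -0.37, 0, 0, 0, 0, 1], [0.79, -0.37, 0, 0, 0, 0, 1], [0, 0, 1, 0, 0, 0, 1], [0, 0, 1, 0, 0, 0, 1], [0, 0, 1, 0, 0, 0, 1], [0, 0, 1, 0, 0, 0, 1], [0, 0, 1, 0, 0, 0, 1], [0, 0, 0, 0, 0, 0, 1]]]'

```text
clock: 21.05
position: [0.5165, 0.2605, 0.1643]
tool_rot: [-3.139, 0.003, 1.364]
force: [-0.2, 0.9, 0.4]
grip_width: 0.0849
finger_force: 0.0
```

Run:
```python
from dock import *
st=observe();f=grab_frame("wrist");c=cam(f,st);g=f["color"].astype(np.float32).mean(2)
print(st["position"],st["tool_rot"])
b=box(.5178,.2603,-.21,.015,.070,.106);print([proj(c,p).round().tolist() for p in b])
C,r=edges(g,c,b,.106,pol=-1,half=8);report(C,"drive");print(r)
```

```text
[0.51652441 0.26045626 0.16431883] [-3.13917137e+00  2.63040204e-03  1.36396412e+00]
[[273.0, 170.0], [291.0, 170.0], [290.0, 248.0], [273.0, 248.0]]
drive [0.5178 0.2609] [np.float64(0.0137), np.float64(0.0692), np.float64(0.0146), np.float64(0.0683)] [np.float64(2.926), np.float64(1.388), np.float64(2.862), np.float64(1.376)]
[np.float64(0.00018754295978113186), np.float64(0.0007094147396195764), np.float64(0.00035355669107261546), np.float64(0.0006984539469333174)]
```

Request:
move_arm --plan '[[[0, 0.07, 0.95, 0, 0, 0, 1], [0, 0, 0.95, 0, 0, 0, 1], [0, 0, 0.95, 0, 0, 0, 1], [0, 0, 0.95, 0, 0, 0, 1], [0, 0, 0.95, 0, 0, 0, 1], [0, 0, 0.85, 0, 0, 0, 1], [0, 0, 0, 0, 0, 0, 1], [0, 0, 0, 0, 0, 0, -1], [0, 0, 0, 0, 0, 0, -1], [0, 0, 0, 0, 0, 0, -1]]]' --grip_force 60

```text
clock: 22.1
position: [0.5197, 0.2606, 0.0555]
tool_rot: [3.141, -0.001, 1.364]
force: [0.9, -0.0, -1.2]
grip_width: 0.0439
finger_force: 0.0
```

Request:
move_arm --plan '[[[0, 0, 0, 0, 0, 0, -1], [0, 0, 0, 0, 0, 0, -1], [0, 0, 0, 0, 0, 0, -1], [0, 0, 0, 0, 0, 0, -1], [0, 0, 0, 0, 0, 0, -1], [0, 0, 0, 0, 0, 0, -1], [0, 0, 0, 0, 0, 0, -1], [0, 0, 0, 0, 0, 0, -1], [0, 0, 0, 0, 0, 0, -1], [0, 0, 0, 0, 0, 0, -1]]]'

```text
clock: 23.1
position: [0.5195, 0.2603, 0.055]
tool_rot: [3.141, -0.001, 1.363]
force: [-1.0, -0.9, 7.8]
grip_width: 0.0135
finger_force: 59.3
```

Request:
move_arm --plan '[[[0, 0, -0.3, 0, 0, 0, -1], [0, 0, -0.5, 0, 0, 0, -1], [0, 0, -0.8, 0, 0, 0, -1], [0, 0, -0.9, 0, 0, 0, -1], [0, 0, -1, 0, 0, 0, -1], [0, 0, -1, 0, 0, 0, -1], [0, 0, -1, 0, 0, 0, -1], [0, 0, -1, 0, 0, 0, -1], [0, 0, -0.8, 0, 0, 0, -1], [0, 0, -0.6, 0, 0, 0, -1]]]'

```text
clock: 24.1
position: [0.5193, 0.2601, 0.2141]
tool_rot: [3.141, -0.001, 1.363]
force: [-0.5, 0.1, -1.3]
grip_width: 0.0131
finger_force: 58.9
```

Run:
```python
from dock import *
st=observe();f=grab_frame("wrist");s=grab_frame("side");np.save("w4.npy",dict(f=f,st=st),allow_pickle=True)
print(st["position"],st["tool_rot"],st["force"],st["grip_width"],st["finger_force"])
c=cam(f,st);cs=cam(s);dz=st["position"][2]-.055
hsv=cv2.cvtColor(s["color"],cv2.COLOR_RGB2HSV)
print("pred top",[proj(c,p).round().tolist() for p in box(.5178,.2603,-.21,.015,.070,.106+dz)])
b=box(.5178,.2603,-.21,.015,.070,.006+dz)
print("pred bottom wrist",[proj(c,p).round().tolist() for p in b])
print("side pred",[proj(cs,p).round().tolist() for p in b],[proj(cs,p+[0,0,.1]).round().tolist() for p in b])
m=lambda a:np.clip(a[:,:,::-1].astype(float)*2.2,0,255).astype(np.uint8)
cv2.imwrite("pics/w7.png",np.hstack([cv2.resize(m(f["color"][60:360,130:430]),(400,400),interpolation=2),cv2.resize(m(s["color"][150:350,100:300]),(400,400),interpolation=2)]))
```

```text
[0.51931979 0.2601293  0.21411676] [ 3.14081965e+00 -8.33283386e-04  1.36333699e+00] [-0.50342321  0.12452828 -1.25096373] 0.013051791147537675 58.9254891872406
pred top [[262.0, 207.0], [294.0, 207.0], [292.0, 333.0], [264.0, 333.0]]
pred bottom wrist [[269.0, 173.0], [288.0, 173.0], [287.0, 253.0], [270.0, 253.0]]
side pred [[177.0, 280.0], [171.0, 274.0], [216.0, 246.0], [223.0, 251.0]] [[160.0, 219.0], [153.0, 212.0], [205.0, 185.0], [213.0, 191.0]]
```

View pics/w7.png

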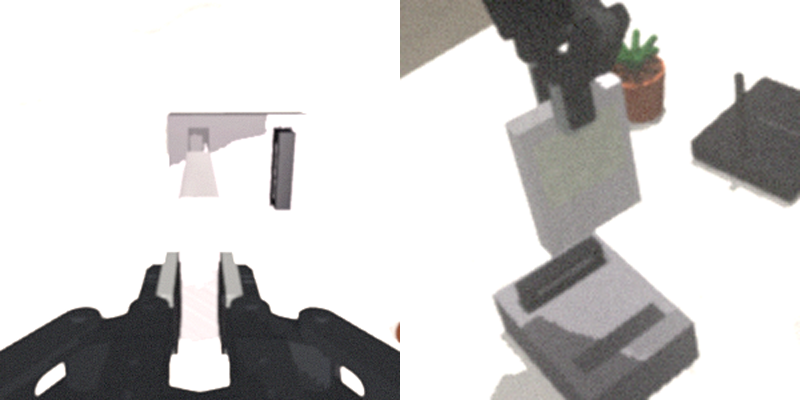

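The drive is held upright, with its corners in the side view within 1–2 px of prediction, and the rack and blank look undisturbed. I'm carrying it over the router with the underside at 165 mm.

Request:
move_arm --plan '[[[0, 0, 0, 0, 0, -0.55, -1], [-0.3, 0.05, 0, 0, 0, 0, -1], [-0.6, 0.05, 0, 0, 0, 0, -1], [-0.9, 0.05, 0, 0, 0, 0, -1], [-1, 0.05, 0, 0, 0, 0, -1], [-1, 0.05, 0, 0, 0, 0, -1], [-1, 0.05, 0, 0, 0, 0, -1], [-1, 0.05, 0, 0, 0, 0, -1], [-1, 0.05, 0, 0, 0, 0, -1], [-1, 0.05, 0, 0, 0, 0, -1]]]'

```text
clock: 25.2
position: [0.5043, 0.1023, 0.2125]
tool_rot: [3.142, -0.0, 1.42]
force: [-0.7, -0.1, -1.7]
grip_width: 0.0133
finger_force: 58.9
```

Request:
move_arm --plan '[[[-1, 0.05, 0, 0, 0, 0, -1], [-1, 0.05, 0, 0, 0, 0, -1], [-1, 0.05, 0, 0, 0, 0, -1], [-1, 0.05, 0, 0, 0, 0, -1], [-1, 0.05, 0, 0, 0, 0, -1], [-1, 0.05, 0, 0, 0, 0, -1], [-1, 0.05, 0, 0, 0, 0, -1], [-1, 0.05, 0, 0, 0, 0, -1], [-1, 0.05, 0, 0, 0, 0, -1], [-1, 0.05, 0, 0, 0, 0, -1]]]'

```text
clock: 26.2
position: [0.4839, -0.0967, 0.2125]
tool_rot: [3.141, -0.0, 1.42]
force: [1.0, -0.5, -1.4]
grip_width: 0.0135
finger_force: 58.9
```

Request:
move_arm --plan '[[[-1, 0.05, 0, 0, 0, 0, -1], [-1, 0.05, 0, 0, 0, 0, -1], [-1, 0.05, 0, 0, 0, 0, -1], [-1, 0.05, 0, 0, 0, 0, -1], [-0.9, 0.05, 0, 0, 0, 0, -1], [-0.7, 0.05, 0, 0, 0, 0, -1], [-0.5, 0.05, 0, 0, 0, 0, -1], [-0.3, 0, 0, 0, 0, 0, -1], [0, 0, 0, 0, 0, 0, -1], [0, 0, 0, 0, 0, 0, -1]]]'

```text
clock: 27.2
position: [0.4726, -0.2219, 0.2124]
tool_rot: [-3.141, -0.0, 1.421]
force: [0.4, 0.3, -1.4]
grip_width: 0.0131
finger_force: 58.9
```

Request:
move_arm --plan '[[[-0.4, 0.05, 0, 0, 0, 0, -1], [-0.43, 0, 0, 0, 0, 0, -1], [0, 0, 0.5, 0, 0, 0, -1], [0, 0, 0.8, 0, 0, 0, -1], [0, 0, 0.8, 0, 0, 0, -1], [0, 0, 0.8, 0, 0, 0, -1], [0, 0, 0.5, 0, 0, 0, -1], [0, 0, 0.2, 0, 0, 0, -1], [0, 0, 0, 0, 0, 0, -1], [0, 0, 0, 0, 0, 0, -1]]]'

```text
clock: 28.2
position: [0.4714, -0.239, 0.1408]
tool_rot: [3.141, 0.0, 1.421]
force: [0.4, 0.4, -2.0]
grip_width: 0.0135
finger_force: 58.9
```

Run:
```python
from dock import *
st=observe();f=grab_frame("wrist");s=grab_frame("side");t=grab_frame("top")
print(st["position"],st["tool_rot"],st["force"],st["grip_width"])
g=f["color"].astype(np.float32).mean(2);c=cam(f,st);cs=cam(s);ct=cam(t);gt=t["color"].astype(np.float32).mean(2)
# dock +y edge of top in wrist
b=box(.4707,-.2382,-.15,.064,.092,.055);print("dock corners wr",[proj(c,p).round(1).tolist() for p in b])
x=st["position"]
print("drive +y bottom edge wr",[proj(c,p).round(1).tolist() for p in box(x[0],x[1],-.15,.015,.07,x[2]-.049)[:2]],"top",[proj(c,p).round(1).tolist() for p in box(x[0],x[1],-.15,.015,.07,x[2]+.051)[:2]])
for r in range(100,240,5):print(r,' '.join('%3d'%v for v in g[r,232:330:3]))
d=[proj(cs,p).round(1).tolist() for z in(-.049,.051) for p in box(x[0],x[1],-.15,.015,.07,x[2]+z)];print("side drive",d,"dock",[proj(cs,p).round(1).tolist() for p in b])
gs=s["color"].mean(2)
for r in range(120,186,3):print(r,' '.join('%3d'%v for v in gs[r,340:410:2]))
```

```text
[ 0.47143921 -0.23901093  0.14081938] [3.14102141e+00 1.22466397e-04 1.42106707e+00] [ 0.43914124  0.43236311 -1.95063585] 0.013489745872767883
dock corners wr [[243.9, 153.1], [314.7, 153.2], [311.3, 247.0], [247.0, 246.9]]
drive +y bottom edge wr [[270.9, 172.5], [289.8, 172.5]] top [[265.1, 206.9], [297.4, 207.0]]
100 133 132 133 133 131 133 134 134 133 133 134 133 133 134 135 135 134 135 134 134 134 134 134 135 135 135 136 135 135 135 136 135 135
105 133 133 133 133 134 133 133 133 133 134 133 133 132 131 133 134 134 134 134 133 135 135 134 134 134 134 135 136 135 134 135 135 136
110 133 133 134 133 133 133 134 133 132 131 130 130 131 132 133 133 134 134 133 134 134 134 135 134 135 134 136 135 135 135 134 134 134
115 134 133 133 134 133 133 132 131 127 122 120 120 124 127 131 132 133 134 135 133 136 135 135 135 134 134 135 135 135 135 135 133 133
120 132 133 133 134 131 129 125 121 119 121 123 124 121 120 123 128 134 133 133 135 133 136 133 134 136 135 135 135 135 134 133 130 124
125 135 133 134 131 127 122 123 129 130 132 132 131 130 125 121 120 128 132 133 133 135 135 136 134 1
[... 5703 characters left out ...]
 138 135 136 133  75  34  32  31  29  28  35  26  27  26  17  25  20  22  27  24  21  19  14  28  23  22  19  56 100 115 117
174 133 134 135 134 134 138 137 125  61  28  27  26  23  27  29  23  22  26  20  26  15  26  28  25  23  24  23  24  25  24  18  95 112 117 116
177 133 134 131 129 128 126 127 119  43  28  30  26  27  24  22  28  24  22  21  29  20  24  22  25  19  21  22  24  27  35  33  93 102 102 111
180 137 139 136 122  97 102 122 116  39  24  27  29  28  31  31  19  28  26  27  20  21  28  19  26  20  26  27  34  29  27  64 110 112 106 105
183 139 127  88  83  79  80  82  68  33  25  17  27  25  24  24  24  24  24  23  22  20  23  22  26  26  31  33  26  28  69 115 122 121 121 116
```

The drive is centred over the slot within about 1 mm in the wrist view: bottom edge at row 172.5, columns 269.5–288, and slot centre at column 279. I'll make the small correction and lower to 10–11 mm above the mouth.

Request:
move_arm --plan '[[[0.02, 0.05, 0, 0, 0, 0, -1], [0, 0, 0.2, 0, 0, 0, -1], [0, 0, 0.3, 0, 0, 0, -1], [0, 0, 0.3, 0, 0, 0, -1], [0, 0, 0.25, 0, 0, 0, -1], [0, 0, 0.15, 0, 0, 0, -1], [0, 0, 0.05, 0, 0, 0, -1], [0, 0, 0, 0, 0, 0, -1], [0, 0, 0, 0, 0, 0, -1], [0, 0, 0, 0, 0, 0, -1]]]'

```text
clock: 29.35
position: [0.4724, -0.2387, 0.1156]
tool_rot: [3.141, 0.0, 1.421]
force: [-0.5, 0.3, -1.1]
grip_width: 0.0132
finger_force: 58.9
```

Run:
```python
from dock import *
st=observe();f=grab_frame("wrist");s=grab_frame("side")
print(st["position"],st["tool_rot"],st["force"],st["grip_width"],abs(st["qd"]).max())
g=f["color"].astype(np.float32).mean(2);c=cam(f,st);x=st["position"];cs=cam(s);gs=s["color"].mean(2)
print("drive +y bottom edge wr",[proj(c,p).round(1).tolist() for p in box(x[0],x[1],-.15,.015,.07,x[2]-.049)[:2]],"dock edge",[proj(c,p).round(1).tolist() for p in box(.4707,-.2382,-.15,.064,.092,.055)[:2]],"slot",[proj(c,p).round(1).tolist() for p in box(.4707,-.2382,-.15,.019,.074,.055)[:2]])
for r in range(160,236,3):print(r,' '.join('%3d'%v for v in g[r,228:330:3]))
X=np.array([.4628,-.2935,.066])+.128*np.array([.147*np.cos(2.1),.989*np.cos(2.1),np.sin(2.1)]);u=proj(cs,X);print("bar side pred",u.round(1))
print(gs[int(u[1])-6:int(u[1])+7:2,int(u[0])-8:int(u[0])+9:2].round().astype(int))
```

```text
[ 0.47237908 -0.23866464  0.11558195] [3.14125897e+00 8.18130494e-05 1.42116771e+00] [-0.5136823   0.26523575 -1.09182487] 0.013186403441909373 0.002293326869342327
drive +y bottom edge wr [[270.9, 172.5], [289.8, 172.5]] dock edge [[239.3, 156.6], [317.2, 156.8]] slot [[266.8, 167.6], [289.7, 167.7]]
160 137 136 136 140  78  25  27  27  26  27  28  26  27  27  29  27  29  28  26  27  29  28  33  28  26  28  30  29  29  29 122 138 137 137
163 135 137 137 138  78  24  28  26  23  29  29  28  24  29  27  29  28  26  28  25  27  32  30  28  28  26  27  27  30  26 130 137 137 138
166 137 137 138 139  82  22  25  26  28  24  26  24  25  28  30  27  30  29  26  27  28  28  27  27  28  27  27  25  29  29 130 136 136 136
169 137 137 137 140  86  23  27  24  24  27  26  23  26  21  19  17  55  58  39  23  17  27  28  27  24  24  27  27  28  31 132 137 137 136
172 137 139 139 138  84  19  25  23  28  25  25  27  27  21  33  34  75  83  57  36  19  24  25  29  26  25  26  24  25  32 130 135 136 137
175 166 136 144 135  80  26  22  25  28  22  25  31  25  17  91 101 103 103 105 104  77  24  24  
[... 2444 characters left out ...]
89 106  47  46  45  46  44  46 113 143 143 143 144 143 144 145 145 142 117  50  52  50  52  52  49 171 203 203 203 203
232 197 188 185 184 185 107  43  44  45  46  47  46 106 142 144 144 143 143 142 143 144 145 119  47  51  52  49  48  49 172 204 203 204 203
235 183 184 183 183 186 110  44  45  45  43  45  44 106 142 142 143 144 142 144 145 144 144 118  49  51  52  50  48  48 183 203 204 204 204
bar side pred [418.1  93.5]
[[101  35  25  26  18  28  38  32  77]
 [ 72  32  20  23  19  18  26  67 126]
 [ 60  26  21  18  19  16  36 108 135]
 [ 37  19  19  23  23  27  44  51  92]
 [ 30  25  27  23  19  32  34  35  90]
 [ 23  21  25  25  43  51  34  53 110]
 [ 24  18  36  59  72 123 124 122 135]]
```

```bash
python3 -c "
from workcell import job_done
print(job_done())"
```

```text
the job is handed in; nothing more can be done
None
```

The lever is fully open at about 2.1 rad, and the drive is held still and upright about 11 mm above the dock slot, lined up to within about 1 mm by the cameras; the job is handed in at about 29 s, with no result reported back.

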